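# Shut and latch the vial drawer

## Robot

A 7-joint arm with a two-finger parallel gripper is mounted at the origin on a cart in front of the work surface, level with it; the furniture and walls round the work are solid. World frame = base frame: x ahead of the robot, y to its left, z up, the work surface at z = 0. Lengths are in m, angles in rad, forces in N, time in s.
With the tool pointing down it reaches from about 0.425 to 1.025 m from the base axis. Payload 3.6 kg.
Tool frame: the origin (TCP) lies midway between the tips of the shut fingers; the grasp point (between the pads) lies 19 mm behind it; z points along the fingers, y is the line along which they close (so a half turn about z gives the same grasp; the last joint's range is limited). The gripper opens to 85 mm and grips with 20 to 120 N. Pads are 22 mm wide; open, the fingers measure 114 mm over their backs; the gripper's body (76 mm by 85 mm) begins 54 mm behind the grasp point. The pads swing forward as they close: fully open they stand 13 mm farther back than shut.
Start: joints at [1.087, 0.591, 0.048, 1.609, -0.033, 0.943, -0.034], TCP at [0.276, -0.67, 0.231] pointing down, gripper open.
Joint ranges: [-2.69, 2.69], [-0.47, 2.24], [-1.27, 1.36], [0.19, 2.51], [-1.53, 4.68], [0.08, 2.07], [-3.09, 3.09]. Speed limits (rad/s): [2.57, 2.57, 3.14, 3.14, 3.14, 3.14, 3.14].

## Interface

Orientations are given as a 3x3 rotation matrix whose columns are the frame's x, y, z axes.
In Python, from plant import state, snapshot, camera_model, finish_job, trace gives the robot as it stands.
- The arm moves only by the shell command python3 -m crank 'ROWS' [FORCE]. ROWS is JSON, a list that holds one entry, the list of rows, each a list of 7 numbers: the turn, a rotation vector about the tool's x, y, z in rad, then the shift along the tool's x, y, z in cm, then the opening, from 0 (shut) to 1 (fully open). In form: [[[ax, ay, az, tx, ty, tz, hand], ...]]. A call has 1 to 12 rows; each row is the pose to reach, as a shift and turn from the pose commanded when the call began, along the tool's axes at that moment; what a row does not reach only later rows make up. A row lasts 1/10 s, in which the tool goes at most 50 mm and 8.59 degrees, less where a joint would pass 70% of its speed; a pose out of reach is approached as far as the arm can. A call with a gripper value outside its range is refused whole. The fingers move at their own pace and stop on an object; FORCE is the grip in N (left out, the last holds). Time passes only in rows, so rows that repeat a pose let the fingers close. It gives the time, the measured TCP pose, the force, the opening and the grip force at its end, in the units of the state.
- state(): the state, without advancing time (a new reading comes with each control period).
- snapshot(name): name is "scene" or "top" or "wrist"; returns (picture, depth): 420x560x3 uint8, red, green, blue; 420x560 float32, m along the optical axis (not along the pixel's ray), 0 where there is no reading.
- camera_model(name): a dict with "vertical_fov" (degrees; the focal length in pixels is half the picture's height over the tangent of half this angle, whatever the lens; pixels are square), "cx", "cy" (the principal point, pixels), "dist" ([k1, k2, p1, p2, k3] as OpenCV has them; the pictures are not rectified), "cam_to_world" (4x4, takes a point from camera to world coordinates); the wrist camera has in their place "mount" (4x4, takes a point from camera to tool coordinates, whose origin is the TCP and whose axes are the flange's). Camera axes: x right, y down, z forward; pixel columns grow to the right and rows downward; lengths in m; the calibration is good to about 2 mm. A picture is of the moment at which its call begins: read the wrist's pose just before it. camera_model takes no time and is no camera call.
- finish_job(): hands the job in; it is judged then, once.
Trained networks look in the newest picture that a camera, given by its name, has taken for a name from the list of things; names that differ only in an ending like _2 or _b are one class to them, and where a whole thing is asked for, a point or a joint stands for the part that bears it (a point fixed in the world has none). Each returns a list of dicts, best first, with "p" (0 to 1); they miss things now and then, are a little off and sometimes report something else, mostly with a low value. They report only what shows in the picture. A call takes as long as a camera call.
- trace(camera, label): "pixels" (420x560 bool, what is visible of it) and "uv" ([column, row] in pixels, amid what is visible of it).
The state is a dict: "clock": time; "joint_positions": joint angles; "joint_velocities": joint speeds; "tau": joint torques, N m; "position": TCP position; "ee_rot": TCP orientation; "ft_force": force on the tool from outside, world axes, zero at the start; "wrist_torque": the same for the moment, N m; "gripper_width": opening from 0.0 (shut) to 1.0 (fully open); "finger_force": force on a finger pad.
Only numpy, scipy, OpenCV 4.12 (cv2) and the standard library are available. Lean on these libraries where they do the work, as an engineer would, in place of code of your own. Each camera call takes 0.05 s, during which the arm holds its last target. There are 200 camera calls.

## Task

Put the sample vials away: with the fingertips, gently push the drawer of the small white sample cabinet in which the two capped vials stand fully home, so that the vials stay standing, and only then push the turn-catch in the middle of the cabinet's front over to that drawer's side until it lies level across the shut drawer. Leave the other drawer, which holds only a stir bar, pulled out as it is; do not touch the vials, lift anything or disturb the things round about.

Things in the scene. Friction and masses are not known exactly. Their poses are not given: they have to be found in the camera images.
- sample_cabinet: Fixed white bench-top cabinet with two drawers side by side, 130 (x) x 236 (y) x 80 (z) mm. Origin: centre of its underside, on the bench. Its +x axis points from the front to the back, +y to its left drawer (seen from the robot), z up. Its front face lies 65 mm in front of the origin (x = -65 mm); the fronts of shut drawers are flush with it. The drawers come out along its -x axis.
- drawer_left (a joint): How far the left (+y) drawer is pulled out, m: 0 = fully home against its stop, 0.09 = farthest out; starts 0.05 to 0.075 out. It slides stiffly (about 2 N) and stays where it is left. Grey drawer, 94 mm wide, with side walls up to z = 34 mm and a floor at z = 10 mm.
- drawer_right (a joint): The same for the right (-y) drawer, which is identical.
- left_front (a point): Point on the outer face of the left drawer's front, in the middle of its width, at z = 46 mm; moves with the drawer. The front is a flat grey panel 98 mm wide and 8 mm thick, from z = 8 to 66 mm, centred 60 mm to the left of the cabinet's middle. A 50 mm wide lip, 9 mm deep, juts out low on it (z = 9 to 13 mm); above that it is flat.
- right_front (a point): The same on the right drawer's front, 60 mm to the right of the cabinet's middle.
- catch (a joint): Angle of the steel turn-catch, rad: 0 = pointing straight up (drawers free), +1.57 = lying level to the left across the left drawer's front (end stop), -1.57 = level to the right (end stop). It starts within 0.25 of upright. Its pivot is on the cabinet's front face, midway between the drawers, 52 mm above the bench; the axis runs front to back. It turns with light friction (about 1 N at the tab) and stays where it is left.
- catch_tab (a point): Centre of the catch's tab, 36 mm from the pivot; moves with it. The catch is a flat steel bar 10 mm wide, 3 mm thick and reaching 42 mm from the pivot, 2 to 5 mm in front of the cabinet's face; at its end a tab juts forward, 8 mm wide across the bar and 12 mm long along it (30 to 42 mm from the pivot), reaching 3 to 23 mm in front of the cabinet's face.
- vial_a: Loose capped glass vial, 22 mm across and 52 mm tall, standing upright on the floor of one of the drawers (the left or the right), near its front. Origin: centre of its underside.
- vial_b: A second such vial, in the same drawer, 40 mm to the left of the first. Origin: centre of its underside.
- stir_bar: Loose white stir bar, 8 x 34 x 8 mm, lying in the drawer that shall stay out. Origin: centre of its underside.
- flask: Bystander: small conical glass flask, 50 mm across and 76 mm tall, to the left of the cabinet. Origin: centre of its underside.
- bottle: Bystander: white screw-cap bottle, 44 mm across and 86 mm tall, to the right of the cabinet. Origin: centre of its underside.
- dish: Bystander: flat round dish, 60 mm across and 15 mm high, lying on the cabinet's top. Origin: centre of its underside.
- beaker: Bystander: small glass beaker, 46 mm across and 59 mm tall, on the bench at the right. Origin: centre of its underside.
- marker: Bystander: marker pen, 16 x 132 mm, lying on the bench at the left. Origin: centre of its underside.

How it is judged:
On the way, in this order (a step that is already met when the one before it is completed fails the run):
1. the drawer with the vials is fully home (((y of vial_a in the frame of sample_cabinet above 0 m and value of joint drawer_left below 0.005 m) or (y of vial_a in the frame of sample_cabinet below 0 m and value of joint drawer_right below 0.005 m))), for 0.2 s.
2. the catch lies level across that drawer (((y of vial_a in the frame of sample_cabinet above 0 m and value of joint drawer_left below 0.005 m) or (y of vial_a in the frame of sample_cabinet below 0 m and value of joint drawer_right below 0.005 m)) and ((y of vial_a in the frame of sample_cabinet above 0 m and value of joint catch above 1.35 rad) or (y of vial_a in the frame of sample_cabinet below 0 m and value of joint catch below -1.35 rad))), for 0.2 s.
At the end, for the whole second after the job is handed in: The drawer with the vials is within 5 mm of fully home, the catch is turned to its side at least 1.35 rad from upright (within about 13 degrees of level), both vials stand in that drawer upright (within 0.15 rad) and at rest, and the other drawer is within 10 mm of where it was (all of step 2 and angle between each of vial_a, vial_b's own z axis and vertical below 0.15 rad and linear speed of each of vial_a, vial_b below 0.02 m/s and x of each of vial_a, vial_b in the frame of sample_cabinet above -0.057 m and ((y of vial_a in the frame of sample_cabinet above 0 m and distance of right_front from where it was at the start of the episode below 0.01 m) or (y of vial_a in the frame of sample_cabinet below 0 m and distance of left_front from where it was at the start of the episode below 0.01 m))); the robot touches nothing.
It fails at once if a vial tips over (angle between any of vial_a, vial_b's own z axis and vertical above 0.35 rad).
It fails at once if the fingers or arm touch a vial (contact force between any of the fingers, the arm and vial_a above 0.5 N or contact force between any of the fingers, the arm and vial_b above 0.5 N).
It fails at once if a vial or the stir bar is lifted (height (world z) of any of vial_a, vial_b, stir_bar above 0.035 m).
It fails at once if the other drawer is moved by more than 10 mm ((y of vial_a in the frame of sample_cabinet above 0 m and distance of right_front from where it was at the start of the episode above 0.01 m) or (y of vial_a in the frame of sample_cabinet below 0 m and distance of left_front from where it was at the start of the episode above 0.01 m)).
It fails at once if a bystander is moved by more than 20 mm (distance of any of flask, bottle, dish, beaker, marker from where it was at the start of the episode above 0.02 m).
It also fails if it takes over 48 s, if anything falls off the work surface, if the arm or the gripper's body presses on something with over 40 N, if the wrist force passes 120 N, or if a joint passes its speed limit or range.

## Working session

There is one attempt and no reset: what is moved stays moved. The work goes in short steps, Python scripts to look and compute and a shell command to move; the robot and the scene stay as the last step left them, time stands still between calls to the robot, and variables do not carry over. Pictures are saved under pics/ and viewed, at most 10 in all, crops included, and the job is handed in when it is done.

```bash
mkdir -p pics; cat > h.py <<'E'
import numpy as np, cv2
from plant import state, snapshot, camera_model, trace, finish_job
def K(cm):
    f=210/np.tan(np.radians(cm["vertical_fov"])/2)
    return np.array([[f,0,cm["cx"]],[0,f,cm["cy"]],[0,0,1.]])
def pose(cm,s=None):
    if "cam_to_world" in cm: return np.array(cm["cam_to_world"])
    T=np.eye(4);T[:3,:3]=s["ee_rot"];T[:3,3]=s["position"]
    return T@np.array(cm["mount"])
def pts(cm,depth,uv,s=None):
    uv=np.asarray(uv,float).reshape(-1,2)
    n=cv2.undistortPoints(uv.reshape(-1,1,2),K(cm),np.array(cm["dist"])).reshape(-1,2)
    d=depth[uv[:,1].astype(int),uv[:,0].astype(int)]
    P=np.c_[n*d[:,None],d][d>0]
    T=pose(cm,s); return P@T[:3,:3].T+T[:3,3]
def save(name,im): cv2.imwrite("pics/"+name+".png",im[:,:,::-1])
E
python3 - <<'E'
from h import *
s=state(); print({k:np.round(v,3).tolist() for k,v in s.items()})
for c in ("scene","top"):
    im,d=snapshot(c); save(c+"0",im); np.savez("pics/"+c+".npz",im=im,d=d); cm=camera_model(c); print(c,np.round(pose(cm),3).tolist())
    for l in ("sample_cabinet","left_front","right_front","catch_tab","vial_a","stir_bar","flask","bottle","dish","beaker","marker"):
        for r in trace(c,l)[:3]:
            if r["p"]<.3: continue
            v,u=np.nonzero(r["pixels"]); P=pts(cm,d,np.c_[u,v])
            if len(P): print(l,round(r["p"],2),np.round(r["uv"]),len(P),"med",np.round(np.median(P,0),3),"lo",np.round(np.percentile(P,3,0),3),"hi",np.round(np.percentile(P,97,0),3))
E
```

```text
{'clock': 0.0, 'joint_positions': [1.086, 0.592, 0.048, 1.61, -0.033, 0.943, -0.034], 'joint_velocities': [-0.0, -0.001, 0.0, 0.0, 0.001, -0.003, 0.001], 'tau': [0.002, -54.87, 1.547, -19.813, 0.009, 0.009, 0.0], 'position': [0.276, -0.67, 0.23], 'ee_rot': [[0.925, 0.381, -0.001], [0.381, -0.925, 0.002], [-0.0, -0.002, -1.0]], 'ft_force': [-0.206, 0.309, 0.201], 'wrist_torque': [0.028, -0.024, -0.005], 'finger_force': 0.0, 'gripper_width': 1.0}
scene [[-0.454, -0.399, 0.797, -0.544], [-0.891, 0.181, -0.417, 0.437], [0.022, -0.899, -0.437, 0.652], [0.0, 0.0, 0.0, 1.0]]
sample_cabinet 0.7 [277. 203.] 2321 med [ 0.55  -0.135  0.06 ] lo [ 0.445 -0.28   0.008] hi [ 0.631 -0.063  0.081]
left_front 0.64 [280. 220.] 665 med [ 0.452 -0.128  0.028] lo [ 0.442 -0.181  0.008] hi [ 0.571 -0.087  0.064]
right_front 0.53 [301. 205.] 98 med [ 0.576 -0.253  0.017] lo [ 0.518 -0.278  0.007] hi [ 0.582 -0.205  0.037]
vial_a 0.66 [276. 205.] 2431 med [ 0.547 -0.134  0.06 ] lo [ 0.444 -0.28   0.007] hi [ 0.633 -0.062  0.081]
vial_a 0.38 [274. 214.] 53 med [ 0.486 -0.11   0.055] lo [ 0.479 -0.123  0.025] 
[... 1040 characters left out ...]
0.503 -0.273  0.017] lo [ 0.498 -0.287  0.011] hi [ 0.508 -0.26   0.022]
stir_bar 0.33 [313. 204.] 47 med [ 0.509 -0.191  0.092] lo [ 0.496 -0.198  0.049] hi [ 0.515 -0.185  0.097]
flask 0.53 [235. 207.] 286 med [ 0.515 -0.006  0.025] lo [ 0.5   -0.025  0.   ] hi [0.538 0.017 0.078]
bottle 0.65 [377. 193.] 340 med [ 0.549 -0.356  0.062] lo [ 0.535 -0.377  0.001] hi [ 0.575 -0.341  0.088]
dish 0.52 [307. 165.] 285 med [ 0.611 -0.183  0.081] lo [ 0.59  -0.205  0.077] hi [ 0.631 -0.163  0.086]
beaker 0.79 [416. 201.] 362 med [ 0.537 -0.477  0.025] lo [ 0.513 -0.493 -0.001] hi [ 0.555 -0.451  0.059]
marker 0.79 [135. 237.] 306 med [0.426 0.248 0.013] lo [0.38  0.207 0.006] hi [0.47  0.292 0.018]
```

```bash
python3 - <<'E'
from h import *
z={c:np.load(f"pics/{c}.npz") for c in("scene","top")}
cv2.imwrite("pics/top_crop.png",cv2.resize(z["top"]["im"][130:270,200:440,::-1],None,fx=3,fy=3,interpolation=cv2.INTER_CUBIC))
cv2.imwrite("pics/scene_crop.png",cv2.resize(z["scene"]["im"][150:270,200:360,::-1],None,fx=4.5,fy=4.5,interpolation=cv2.INTER_CUBIC))
v,u=np.mgrid[100:300,200:440]; uv=np.c_[u.ravel(),v.ravel()]
P=pts(camera_model("top"),z["top"]["d"],uv)
m=(P[:,2]>.07)&(P[:,2]<.1)&(P[:,0]>.5)&(P[:,0]<.7)&(P[:,1]>-.315)&(P[:,1]<-.05)
Q=P[m]; r=cv2.minAreaRect((Q[:,:2]*1000).astype(np.float32)); print("top",r,np.round(cv2.boxPoints(r)), np.median(Q[:,2]))
for n,lo,hi in (("L",-.19,-.07),("R",-.31,-.195)):
    q=P[(P[:,2]>.058)&(P[:,2]<.072)&(P[:,0]<.475)&(P[:,1]>lo)&(P[:,1]<hi)]
    print(n,len(q),q[:,0].min(),np.polyfit(q[:,1],q[:,0],1) if len(q)>3 else 0, np.round(q.mean(0),4), q[:,1].min(), q[:,1].max())
P=pts(camera_model("scene"),z["scene"]["d"],uv)
q=P[(P[:,2]>.02)&(P[:,2]<.06)&(P[:,0]<.465)&(P[:,1]>-.31)&(P[:,1]<-.07)]
for n,lo,hi in (("L",-.19,-.07),("R",-.31,-.2)):
    w=q[(q[:,1]>lo)&(q[:,1]<hi)]; print("scene",n,len(w), np.polyfit(w[:,1],w[:,0],1) if len(w)>5 else 0, np.round(np.median(w,0),4) if len(w) else 0)
cm=camera_model("wrist");print(np.round(cm["mount"],3).tolist(),cm["vertical_fov"])
E
```

```text
top ((573.83251953125, -181.32742309570312), (148.2661590576172, 236.2909393310547), 6.693792819976807) [[ 486.  -73.]
 [ 514. -307.]
 [ 661. -290.]
 [ 634.  -55.]] 0.07968913906103625
L 138 0.4444452885850295 [-0.12130456  0.43677957] [ 0.4531 -0.1345  0.0649] -0.18189235381202412 -0.0881262693192595
R 140 0.4532783480188143 [-0.11327343  0.43314602] [ 0.4618 -0.2533  0.0651] -0.3022265545186581 -0.20605694038713274
scene L 286 [-0.08775619  0.43757684] [ 0.4486 -0.1331  0.0404]
scene R 0 0 0
[[-0.001, -0.965, -0.263, 0.066], [1.0, -0.001, -0.0, -0.001], [0.0, -0.263, 0.965, -0.143], [0.0, 0.0, 0.0, 1.0]] 69.34119418061672
```

View pics/top_crop.png

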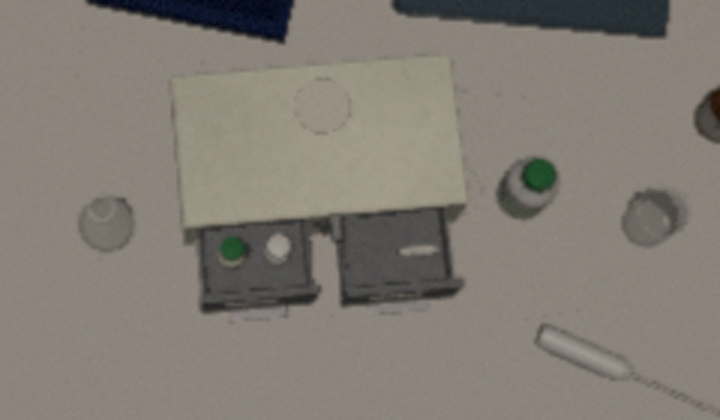

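View pics/scene_crop.png

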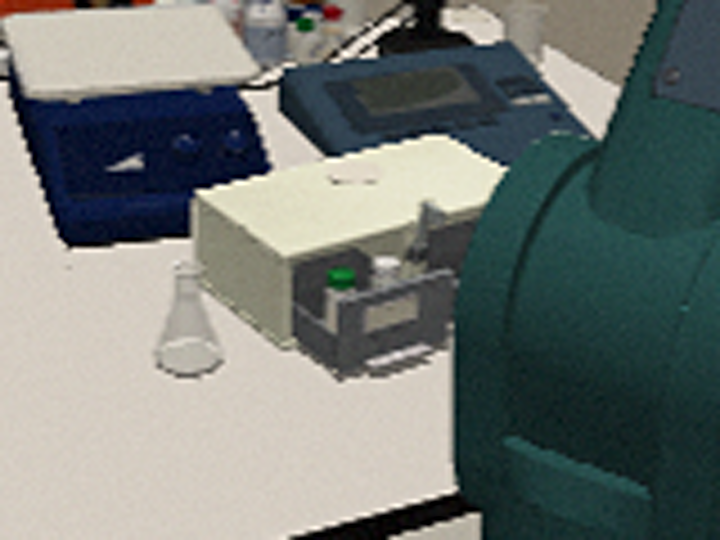

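The top crop shows the green-capped vial at about (232, 249) and the white-capped one at (278, 247). Both are in the left drawer; the stir bar (420, 250) is in the right one. The scene crop confirms this and shows the catch tab upright at about (430, 215).

From the depth fit, the cabinet origin is about (0.583, -0.180) with a yaw of about 6.7°. The left drawer is about 63 mm out. I'll move in front of it with the fingers shut.

```bash
python3 -m crank '[[[0,0,0.137,16.8,-21.8,0,0],[0,0,0.274,33.6,-43.6,0,0],[0,0,0.274,33.6,-43.6,0,0],[0,0,0.274,33.6,-43.6,0,0],[0,0,0.274,33.6,-43.6,0,0],[0,0,0.274,33.6,-43.6,0,0],[0,0,0.274,33.6,-43.6,0,0],[0,0,0.274,33.6,-43.6,0,0],[0,0,0.274,33.6,-43.6,0,0],[0,0,0.274,33.6,-43.6,0,0],[0,0,0.274,33.6,-43.6,0,0],[0,0,0.274,33.6,-43.6,0,0]]]' 40
python3 - <<'E'
from h import *
s=state(); im,d=snapshot("wrist"); save("w1",im); np.savez("pics/w1.npz",im=im,d=d); cm=camera_model("wrist")
print({k:np.round(s[k],3).tolist() for k in("clock","position","ee_rot","joint_positions","ft_force","gripper_width")})
C=np.array([.5829,-.1803,0]);c,t=np.cos(np.radians(6.7)),np.sin(np.radians(6.7));R=np.array([[c,-t,0],[t,c,0],[0,0,1]])
for l in ("left_front","right_front","catch_tab","vial_a"):
    for r in trace("wrist",l)[:3]:
        if r["p"]<.3: continue
        v,u=np.nonzero(r["pixels"]); P=pts(cm,d,np.c_[u,v],s)
        if len(P): P=(P-C)@R; print(l,round(r["p"],2),np.round(r["uv"]),len(P),"med",np.round(np.median(P,0),3),"lo",np.round(np.percentile(P,3,0),3),"hi",np.round(np.percentile(P,97,0),3))
E
```

```text
clock: 2.4
position: [0.423, -0.1322, 0.2317]
ee_rot: [[0.992, 0.129, 0.002], [0.129, -0.992, 0.003], [0.002, -0.002, -1.0]]
ft_force: [-0.2, 0.2, -0.1]
gripper_width: -0.004
finger_force: 0.0
{'clock': 2.4, 'position': [0.423, -0.132, 0.232], 'ee_rot': [[0.992, 0.129, 0.002], [0.129, -0.992, 0.003], [0.002, -0.002, -1.0]], 'joint_positions': [0.2, 0.238, 0.003, 2.22, -0.006, 0.682, -1.234], 'ft_force': [-0.214, 0.207, -0.129], 'gripper_width': -0.004}
right_front 0.65 [399. 144.] 5865 med [-0.104 -0.066  0.011] lo [-0.131 -0.105  0.009] hi [-0.065 -0.014  0.067]
catch_tab 0.95 [360. 114.] 373 med [-0.075 -0.004  0.093] lo [-0.088 -0.01   0.055] hi [-0.069  0.003  0.095]
vial_a 0.78 [309. 123.] 373 med [-0.084  0.04   0.063] lo [-0.093  0.031  0.041] hi [-0.075  0.049  0.064]
```

View pics/w1.png

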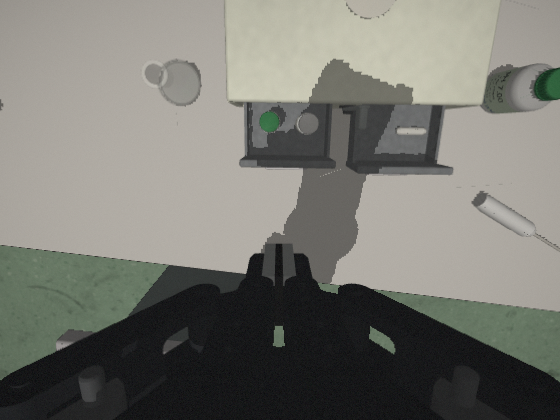

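The wrist view shows the left panel's edge at row 163 (columns 240–335), vials at (270, 121) and (308, 123), the catch at (350, 108) and the shut fingers at (280, 245). I'll refine the panel and catch positions in tool axes.

```bash
python3 - <<'E'
from h import *
s=state(); z=np.load("pics/w1.npz"); cm=camera_model("wrist")
v,u=np.mgrid[0:235,150:500]; P=pts(cm,z["d"],np.c_[u.ravel(),v.ravel()],s)
T=(P-s["position"])@np.array(s["ee_rot"])*100  # tool cm
h=P[:,2]
top=(h>.076)&(h<.084); print("cab top x lo", [round(np.percentile(T[top&(abs(T[:,1]-y)<.5),0],1),2) for y in(-4,-2,0,2,9,12)], "y range",np.percentile(T[top,1],[.5,99.5]))
p=(h>.06)&(h<.07)&(T[:,0]<5)
for a,b in((-6,5),(5.5,18)):
    q=T[p&(T[:,1]>a)&(T[:,1]<b)]; print("panel",len(q),np.percentile(q,2,0).round(2),np.percentile(q,98,0).round(2),np.polyfit(q[:,1],q[:,0],1).round(3))
t=T[(h>.088)&(h<.1)&(T[:,0]<9.5)]; print("tab",len(t),np.percentile(t,3,0).round(2),np.percentile(t,97,0).round(2))
E
```

```text
cab top x lo [np.float64(8.88), np.float64(8.8), np.float64(8.79), np.float64(8.78), np.float64(8.61), np.float64(8.59)] y range [-4.68240543 18.52880798]
panel 730 [ 2.55 -3.79 16.42] [ 3.35  4.85 16.91] [-0.016  2.953]
panel 813 [ 1.82  7.92 16.37] [ 2.69 17.36 17.02] [-0.023  2.562]
tab 268 [ 6.4   6.96 13.66] [ 8.35  7.78 14.25]
```

```bash
python3 -m crank '[[[0,0,0.018,0,0.5,4,0],[0,0,0.018,0,0.5,8,0],[0,0,0.018,0,0.5,12,0],[0,0,0.018,0,0.5,16,0],[0,0,0.018,0,0.5,19,0],[0,0,0.018,0,0.5,19.4,0],[0,0,0.018,0,0.5,19.4,0]]]'
python3 -m crank '[[[0,0,0,0.4,0,0,0],[0,0,0,0.8,0,0,0],[0,0,0,1.1,0,0,0],[0,0,0,1.4,0,0,0],[0,0,0,1.7,0,0,0],[0,0,0,2.0,0,0,0],[0,0,0,2.3,0,0,0],[0,0,0,2.6,0,0,0],[0,0,0,2.9,0,0,0],[0,0,0,3.2,0,0,0],[0,0,0,3.5,0,0,0],[0,0,0,3.8,0,0,0]]]'
```

```text
clock: 3.35
position: [0.4207, -0.1455, 0.0369]
ee_rot: [[0.995, 0.096, -0.002], [0.096, -0.995, -0.0], [-0.002, 0.0, -1.0]]
ft_force: [-0.5, -0.2, -0.2]
gripper_width: -0.001
finger_force: 0.0
clock: 4.55
position: [0.4591, -0.1401, 0.0372]
ee_rot: [[0.995, 0.099, -0.001], [0.099, -0.995, 0.0], [-0.001, -0.0, -1.0]]
ft_force: [-1.2, 1.2, 0.8]
gripper_width: -0.002
finger_force: 0.8
```

```bash
python3 -m crank '[[[0,0,0,0.3,0,0,0],[0,0,0,0.6,0,0,0],[0,0,0,0.9,0,0,0],[0,0,0,1.2,0,0,0],[0,0,0,1.5,0,0,0],[0,0,0,1.8,0,0,0],[0,0,0,2.1,0,0,0],[0,0,0,2.4,0,0,0],[0,0,0,2.7,0,0,0],[0,0,0,3.0,0,0,0],[0,0,0,3.2,0,0,0],[0,0,0,3.2,0,0,0]]]'
python3 - <<'E'
from h import *
s=state(); im,d=snapshot("wrist"); save("w2",im); np.savez("pics/w2.npz",im=im,d=d)
im,d=snapshot("scene"); cv2.imwrite("pics/scene2.png",cv2.resize(im[150:270,200:360,::-1],None,fx=4.5,fy=4.5))
E
```

```text
clock: 5.75
position: [0.492, -0.1374, 0.0374]
ee_rot: [[0.995, 0.099, 0.002], [0.099, -0.995, -0.0], [0.001, 0.001, -1.0]]
ft_force: [-0.7, -0.1, -0.3]
gripper_width: 0.001
finger_force: 0.3
```

View pics/w2.png

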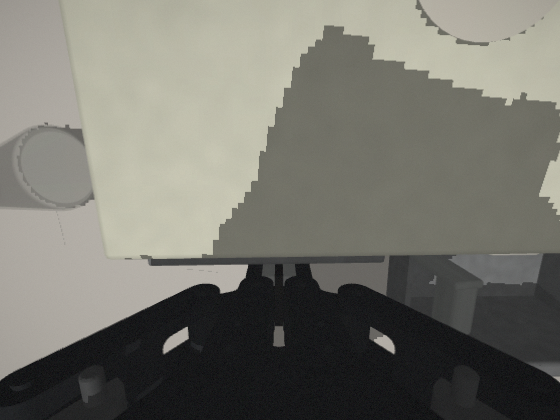

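The wrist view shows the drawer nearly home: a thin panel strip at row 262 (columns 150–385) just ahead of the cabinet edge at row 257. I'll press on until the force rises.

```bash
python3 -m crank '[[[0,0,0,0.15,0,0,0],[0,0,0,0.3,0,0,0],[0,0,0,0.45,0,0,0],[0,0,0,0.6,0,0,0],[0,0,0,0.6,0,0,0]]]'; python3 -m crank '[[[0,0,0,0.1,0,0,0],[0,0,0,0.2,0,0,0],[0,0,0,0.3,0,0,0],[0,0,0,0.3,0,0,0]]]'
```

```text
clock: 6.35
position: [0.4975, -0.1369, 0.0373]
ee_rot: [[0.995, 0.098, 0.001], [0.098, -0.995, -0.0], [0.001, 0.0, -1.0]]
ft_force: [-0.6, -0.9, 0.7]
gripper_width: 0.0
finger_force: 0.4
clock: 6.75
position: [0.4984, -0.1365, 0.0371]
ee_rot: [[0.995, 0.098, -0.003], [0.098, -0.995, 0.0], [-0.003, -0.0, -1.0]]
ft_force: [-3.7, -2.3, 1.7]
gripper_width: -0.0
finger_force: 0.6
```

```bash
python3 -m crank '[[[0,0,0,0.1,0,0,0],[0,0,0,0.2,0,0,0],[0,0,0,0.3,0,0,0],[0,0,0,0.4,0,0,0],[0,0,0,0.4,0,0,0],[0,0,0,0.4,0,0,0]]]'
```

```text
clock: 7.35
position: [0.4982, -0.136, 0.0366]
ee_rot: [[0.995, 0.098, -0.01], [0.098, -0.995, 0.001], [-0.01, -0.002, -1.0]]
ft_force: [-9.7, -2.5, 3.9]
gripper_width: -0.001
finger_force: 0.1
```

```bash
python3 -m crank '[[[0,0,0,-0.8,0,0,0],[0,0,0,-2.5,0,0,0],[0,0,0,-4,0,0,0],[0,0,0,-4,0,-4,0],[0,0,0,-4,0,-8,0],[0,0,0,-4,3,-12,0],[0,0,0,-4,6,-14,0],[0,0,0,-4,8,-14,0],[0,0,0,-4,8,-14,0],[0,0,0,-4,8,-14,0]]]'
cat > look.py <<'E'
from h import *
import sys
s=state(); im,d=snapshot("wrist"); save(sys.argv[1],im); cm=camera_model("wrist")
v,u=np.mgrid[0:235,0:560]; P=pts(cm,d,np.c_[u.ravel(),v.ravel()],s)
T=(P-s["position"])@np.array(s["ee_rot"])*100; h=P[:,2]
print(np.round(s["position"],4),np.round(s["ft_force"],1))
top=(h>.076)&(h<.083); print("cab edge x",[(y,round(np.percentile(T[top&(abs(T[:,1]-y)<.4),0],1),2)) for y in range(-12,9,2) if (top&(abs(T[:,1]-y)<.4)).any()],"y range",np.percentile(T[top,1],[.5,99.5]))
for r in trace("wrist","catch_tab")[:2]:
    v,u=np.nonzero(r["pixels"]); Q=pts(cm,d,np.c_[u,v],s); q=(Q-s["position"])@np.array(s["ee_rot"])*100
    print("catch",round(r["p"],2),r["uv"],np.percentile(q,[3,50,97],axis=0).round(2).tolist(),"z",np.percentile(Q[:,2],[3,50,97]).round(3))
    k=q[Q[:,2]>np.percentile(Q[:,2],97)-.008]; print(" tab",len(k),np.percentile(k,[3,97],axis=0).round(2).tolist())
E
python3 look.py w3
```

```text
clock: 8.35
position: [0.4729, -0.2191, 0.1774]
ee_rot: [[0.995, 0.099, 0.002], [0.099, -0.995, 0.0], [0.002, -0.0, -1.0]]
ft_force: [-0.7, 0.6, -0.2]
gripper_width: -0.001
finger_force: 0.0
[ 0.4729 -0.2191  0.1774] [-0.7  0.6 -0.2]
cab edge x [(-12, np.float64(4.71)), (-10, np.float64(4.71)), (-8, np.float64(4.79)), (-6, np.float64(4.79)), (-4, np.float64(4.87)), (-2, np.float64(4.85)), (0, np.float64(4.87)), (2, np.float64(4.94)), (4, np.float64(4.93)), (6, np.float64(5.01)), (8, np.float64(5.0))] y range [-14.35793074   9.12034431]
catch 0.64 [253.3, 168.1] [[2.61, -2.43, 8.23], [3.72, -1.97, 8.38], [4.53, -1.59, 10.34]] z [0.074 0.094 0.095]
 tab 299 [[2.6, -2.36, 8.23], [4.52, -1.59, 8.57]]
```

View pics/w3.png

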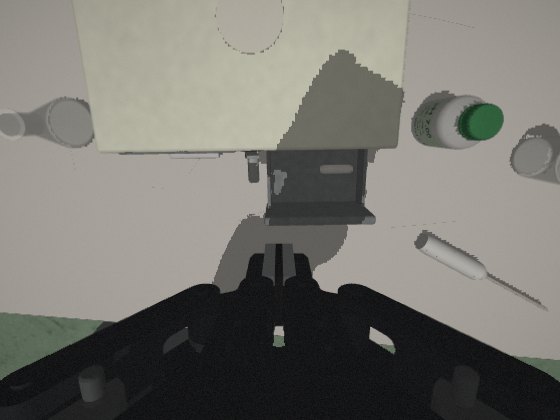

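The left drawer looks shut: a thin dark line at row 153 (columns 120–245), with the lip at (195, 155). The tab is at (253, 168), upright and leaning slightly right. The dark line suggests the panel may still stand out 1–3 mm, so I'll measure that.

```bash
cat > gap.py <<'E'
from h import *
s=state(); im,d=snapshot("wrist"); cm=camera_model("wrist")
v,u=np.mgrid[100:235,90:270]; P=pts(cm,d,np.c_[u.ravel(),v.ravel()],s)
T=(P-s["position"])@np.array(s["ee_rot"])*100; h=P[:,2]
for y in range(-13,-3,1):
    b=abs(T[:,1]-y)<.5; e=T[b&(h>.077)&(h<.083),0]; p=T[b&(h>.058)&(h<.07)&(T[:,0]<6),0]; l=T[b&(h>.006)&(h<.018)&(T[:,0]<6),0]
    print(y,"edge",np.sort(e)[:3].round(2),"panel",len(p),np.sort(p)[:3].round(2),"lip",len(l),np.sort(l)[:3].round(2))
c=im[135:180,100:280,::-1]; cv2.imwrite("pics/gap.png",cv2.resize(c,None,fx=4.4,fy=4.4,interpolation=cv2.INTER_NEAREST))
E
python3 gap.py
```

```text
-13 edge [4.69 4.69 4.69] panel 8 [4.51 4.52 4.52] lip 0 []
-12 edge [4.7 4.7 4.7] panel 12 [4.51 4.52 4.52] lip 0 []
-11 edge [4.7 4.7 4.7] panel 24 [4.52 4.52 4.52] lip 13 [3.58 3.59 3.69]
-10 edge [4.78 4.78 4.78] panel 25 [4.51 4.51 4.51] lip 50 [3.58 3.58 3.58]
-9 edge [4.77 4.78 4.78] panel 24 [4.51 4.51 4.51] lip 43 [3.58 3.58 3.6 ]
-8 edge [4.78 4.78 4.78] panel 25 [4.5  4.5  4.51] lip 42 [3.69 3.69 3.69]
-7 edge [4.77 4.78 4.78] panel 13 [4.51 4.6  4.6 ] lip 51 [3.68 3.68 3.68]
-6 edge [4.77 4.77 4.77] panel 12 [4.59 4.6  4.6 ] lip 33 [3.69 3.69 3.69]
-5 edge [4.78 4.78 4.78] panel 22 [4.59 4.6  4.6 ] lip 0 []
-4 edge [4.85 4.86 4.86] panel 24 [4.59 4.6  4.6 ] lip 0 []
```

View pics/gap.png

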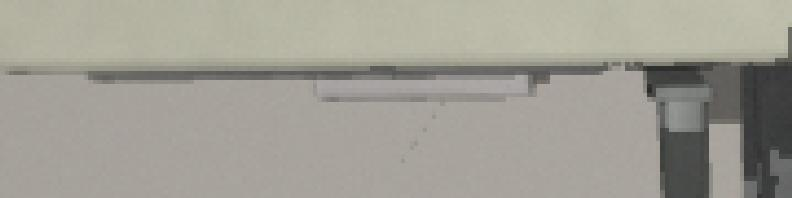

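The panel face stands about 2 mm proud (row 73 of the crop), which is within measuring error of flush. Because the catch order matters, I'll press once more, higher and firmer, before turning the catch.

```bash
python3 -m crank '[[[0,0,-0.015,0,-4,0,0],[0,0,-0.015,0,-8,0,0],[0,0,-0.015,0,-8,4,0],[0,0,-0.015,0,-8,8,0],[0,0,-0.015,0,-8,12,0],[0,0,-0.015,0,-8,12.9,0],[0,0,-0.015,1,-8,12.9,0],[0,0,-0.015,2,-8,12.9,0],[0,0,-0.015,2.5,-8,12.9,0],[0,0,-0.015,2.8,-8,12.9,0]]]'
python3 -m crank '[[[0,0,0,0.2,0,0,0],[0,0,0,0.4,0,0,0],[0,0,0,0.6,0,0,0],[0,0,0,0.8,0,0,0],[0,0,0,1.0,0,0,0],[0,0,0,1.2,0,0,0],[0,0,0,1.4,0,0,0],[0,0,0,1.6,0,0,0],[0,0,0,1.8,0,0,0],[0,0,0,1.8,0,0,0]]]'
```

```text
clock: 9.5
position: [0.4946, -0.1373, 0.05]
ee_rot: [[0.993, 0.114, 0.004], [0.114, -0.993, -0.001], [0.004, 0.001, -1.0]]
ft_force: [-0.0, -0.6, 0.1]
gripper_width: -0.002
finger_force: 0.0
clock: 10.5
position: [0.5004, -0.1359, 0.0474]
ee_rot: [[0.994, 0.111, -0.018], [0.111, -0.994, 0.001], [-0.017, -0.003, -1.0]]
ft_force: [-12.5, -2.0, 9.5]
gripper_width: -0.0
finger_force: 6.3
```

```bash
python3 -m crank '[[[0,0,0,-1.5,0,0,0],[0,0,0,-3,0,0,0],[0,0,0,-4.6,0,0,0],[0,0,0,-4.6,0,-4,0],[0,0,0,-4.6,0,-8,0],[0,0,0,-4.6,3,-12,0],[0,0,0,-4.6,6,-13,0],[0,0,0,-4.6,8,-13,0],[0,0,0,-4.6,8,-13,0],[0,0,0,-4.6,8,-13,0]]]'
python3 gap.py; python3 look.py w4
```

```text
clock: 11.5
position: [0.4732, -0.2195, 0.1781]
ee_rot: [[0.994, 0.113, -0.0], [0.113, -0.994, 0.001], [0.0, -0.001, -1.0]]
ft_force: [-0.4, 0.7, 0.9]
gripper_width: 0.001
finger_force: 0.0
-13 edge [4.77 4.77 4.77] panel 0 [] lip 0 []
-12 edge [4.76 4.77 4.77] panel 0 [] lip 0 []
-11 edge [4.76 4.76 4.77] panel 0 [] lip 17 [3.88 3.88 3.89]
-10 edge [4.76 4.77 4.77] panel 0 [] lip 40 [3.87 3.88 3.88]
-9 edge [4.76 4.76 4.77] panel 0 [] lip 38 [3.87 3.88 3.88]
-8 edge [4.76 4.76 4.77] panel 0 [] lip 42 [3.87 3.87 3.88]
-7 edge [4.76 4.77 4.77] panel 0 [] lip 40 [3.86 3.87 3.87]
-6 edge [4.77 4.77 4.77] panel 0 [] lip 20 [3.88 3.88 3.89]
-5 edge [4.77 4.77 4.77] panel 0 [] lip 0 []
-4 edge [4.76 4.76 4.77] panel 0 [] lip 0 []
[ 0.473  -0.2186  0.1778] [0.8 1.  0.4]
cab edge x [(-12, np.float64(4.94)), (-10, np.float64(4.94)), (-8, np.float64(4.94)), (-6, np.float64(4.94)), (-4, np.float64(4.94)), (-2, np.float64(4.86)), (0, np.float64(4.94)), (2, np.float64(4.94)), (4, np.float64(4.93)), (6, np.float64(4.93)), (8, np.float64(4.93))] y range [-14.12906755   9.30184406]
catch 0.87 [255.2, 166.8] [[1.97, -3.26, 8.26], [3.65, -1.91, 8.42], [4.57, -1.46, 17.75]] z [0.    0.094 0.095]
 tab 316 [[2.59, -2.26, 8.25], [4.57, -1.45, 8.71]]
```

The drawer is now flush; the panel is hidden behind the cabinet edge. Next is the catch: fingertips to the right of the tab, then push left.

```bash
python3 -m crank '[[[0,0,0,2.9,1.2,0,0],[0,0,0,2.9,1.2,4,0],[0,0,0,2.9,1.2,8,0],[0,0,0,2.9,1.2,10.4,0],[0,0,0,2.9,1.2,10.4,0],[0,0,0,2.9,1.2,10.4,0]]]'
python3 -m crank '[[[0,0,0,0,-0.5,0,0],[0,0,0,0,-1,0,0],[0,0,0,0,-1.4,0,0],[0,0,0,0,-1.8,0,0],[0,0,0,0,-2.2,0,0],[0,0,0,0,-2.6,0,0],[0,0,0,0,-3.0,0,0],[0,0,0,0,-3.4,0,0],[0,0,0,0,-3.8,0,0],[0,0,0,0,-4.2,0,0],[0,0,0,0,-4.2,0,0]]]'
```

```text
clock: 12.25
position: [0.5034, -0.2275, 0.0741]
ee_rot: [[0.993, 0.115, -0.001], [0.115, -0.993, 0.001], [-0.001, -0.001, -1.0]]
ft_force: [0.2, 0.1, -0.0]
gripper_width: 0.001
finger_force: 0.0
clock: 13.35
position: [0.4983, -0.1857, 0.0741]
ee_rot: [[0.993, 0.115, -0.001], [0.115, -0.993, 0.001], [-0.001, -0.001, -1.0]]
ft_force: [0.6, 0.1, 0.4]
gripper_width: 0.001
finger_force: 0.0
```

Next, lift, shift left and press down on the tab from above.

```bash
python3 -m crank '[[[0,0,0,0,0.3,0,0],[0,0,0,0,0.3,-1.5,0],[0,0,0,0,0.3,-3,0],[0,0,0,0,0.3,-3,0]]]'
python3 look.py w5
```

```text
clock: 13.75
position: [0.5001, -0.1904, 0.1057]
ee_rot: [[0.994, 0.113, 0.003], [0.113, -0.994, -0.001], [0.003, 0.001, -1.0]]
ft_force: [-0.1, -0.7, 0.3]
gripper_width: -0.002
finger_force: 0.0
[ 0.5001 -0.1904  0.1057] [-0.1 -0.7  0.3]
cab edge x [(-12, np.float64(2.15)), (-10, np.float64(1.93)), (-8, np.float64(2.0)), (-6, np.float64(1.99)), (-4, np.float64(1.99)), (-2, np.float64(0.81)), (0, np.float64(1.98)), (2, np.float64(1.98)), (4, np.float64(1.97)), (6, np.float64(1.98)), (8, np.float64(1.97))] y range [-11.48462418  11.61958512]
catch 0.89 [246.0, 228.7] [[-0.37, -2.73, 1.84], [0.91, -2.04, 2.19], [1.57, -0.74, 3.61]] z [0.07  0.084 0.087]
 tab 739 [[-0.38, -2.74, 1.83], [1.56, -1.62, 2.59]]
```

View pics/w5.png

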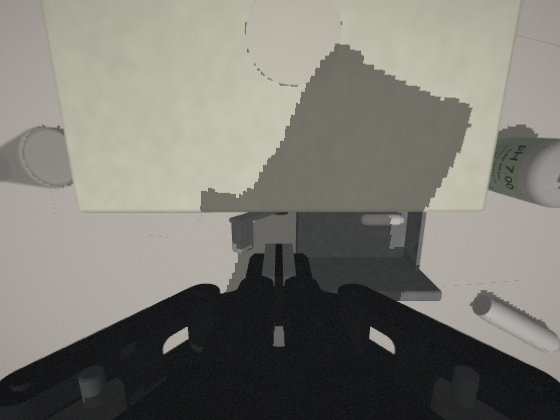

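The tab at (243, 232) has turned about 40° to the left, with its top at z ≈ 0.087. I'll move over it and press down.

```bash
python3 -m crank '[[[0,0,0,0,-2,0,0],[0,0,0,0,-3.4,0,0],[0,0,0,0,-3.4,1,0],[0,0,0,0,-3.4,1.8,0],[0,0,0,0,-3.4,2.3,0],[0,0,0,0,-3.4,2.8,0],[0,0,0,0,-3.4,3.3,0],[0,0,0,0,-3.4,3.8,0],[0,0,0,0,-3.4,4.3,0],[0,0,0,0,-3.4,4.8,0],[0,0,0,0,-3.4,5.1,0],[0,0,0,0,-3.4,5.1,0]]]'
python3 -m crank '[[[0,0,0,0,0,0.1,0],[0,0,0,0,0,0.2,0],[0,0,0,0,0,0.2,0]]]'
```

```text
clock: 15.05
position: [0.4919, -0.1408, 0.0515]
ee_rot: [[0.992, 0.126, -0.011], [0.126, -0.992, 0.017], [-0.009, -0.018, -1.0]]
ft_force: [-1.8, 29.3, 3.1]
gripper_width: -0.003
finger_force: 13.9
clock: 15.35
position: [0.4919, -0.1405, 0.0496]
ee_rot: [[0.992, 0.126, -0.011], [0.126, -0.992, 0.017], [-0.009, -0.018, -1.0]]
ft_force: [-1.6, 28.8, 3.3]
gripper_width: 0.003
finger_force: 14.0
```

The finger has slid off the tab's end: 29 N sideways, and the tip sits about 17 mm too far left. I'll release to the left and lift.

```bash
python3 -m crank '[[[0,0,0,0,-1,0,0],[0,0,0,0,-2.5,0,0],[0,0,0,0,-2.5,0,0],[0,0,0,0,-2.5,-3,0],[0,0,0,0,-2.5,-7,0],[0,0,0,-2,-2.5,-9,0],[0,0,0,-2,-2.5,-9,0],[0,0,0,-2,-2.5,-9,0]]]'
python3 look.py w6; python3 -c "
import cv2;i=cv2.imread('pics/w6.png');cv2.imwrite('pics/w6c.png',cv2.resize(i[120:270,180:420],None,fx=3,fy=3))"
```

```text
clock: 16.15
position: [0.4725, -0.1348, 0.1414]
ee_rot: [[0.994, 0.111, 0.001], [0.111, -0.994, -0.001], [0.001, 0.001, -1.0]]
ft_force: [0.8, -0.4, -1.0]
gripper_width: 0.001
finger_force: 0.0
[ 0.4725 -0.1348  0.1414] [ 0.8 -0.4 -1. ]
cab edge x [(-12, np.float64(4.9)), (-6, np.float64(4.07)), (-4, np.float64(4.02)), (-2, np.float64(4.0)), (0, np.float64(4.01)), (2, np.float64(4.0)), (4, np.float64(4.0)), (6, np.float64(4.0)), (8, np.float64(3.99))] y range [-11.75644884  17.29500231]
catch 0.77 [314.9, 178.2] [[1.1, 1.74, 8.24], [2.94, 2.54, 8.4], [3.57, 6.12, 14.1]] z [0.001 0.058 0.059]
 tab 587 [[1.72, 1.73, 8.24], [3.57, 6.09, 8.59]]
catch 0.31 [433.6, 185.5] [[1.12, 12.42, 12.17], [1.59, 13.81, 12.35], [1.9, 15.42, 13.12]] z [0.01  0.018 0.02 ]
 tab 361 [[1.12, 12.42, 12.17], [1.88, 15.44, 12.8]]
```

View pics/w6c.png

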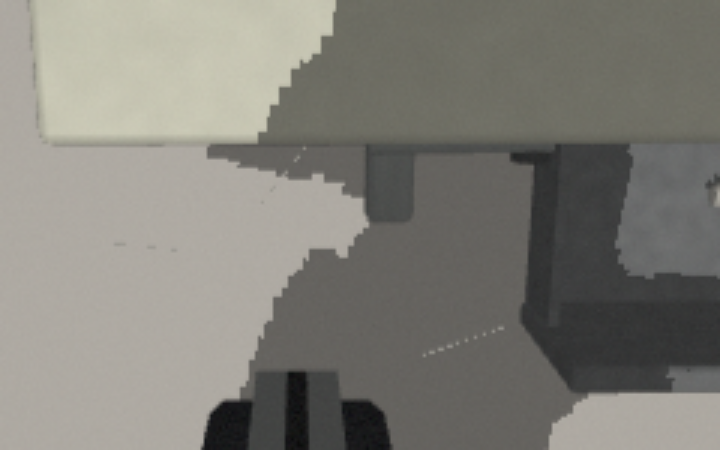

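The crop shows the catch lying level to the left, with its tab at crop (390, 185), the left drawer flush and the right drawer still out. I'll check the tab angle and the right drawer numerically before handing in.

```bash
python3 -m crank '[[[0,0,0,-1,0,-4,0],[0,0,0,-1,4,-8,0],[0,0,0,-1,7,-8,0],[0,0,0,-1,7,-8,0],[0,0,0,-1,7,-8,0]]]'
python3 - <<'E'
from h import *
s=state(); im,d=snapshot("wrist"); cm=camera_model("wrist"); print(s["position"])
C=np.array([.5829,-.1803,0]);a=np.radians(6.5);c,t=np.cos(a),np.sin(a);R=np.array([[c,-t,0],[t,c,0],[0,0,1]])
def show(P,n): print(n,len(P),np.percentile(P,[3,50,97],axis=0).round(4).tolist())
v,u=np.mgrid[0:240,0:560]; P=(pts(cm,d,np.c_[u.ravel(),v.ravel()],s)-C)@R
f=lambda P,x0,x1,y0,y1,z0,z1:P[(P[:,0]>x0)&(P[:,0]<x1)&(P[:,1]>y0)&(P[:,1]<y1)&(P[:,2]>z0)&(P[:,2]<z1)]
q=f(P,-.088,-.072,.02,.05,.045,.075); show(q,"tab"); print("slope",np.polyfit(q[:,1],q[:,2],1))
show(f(P,-.15,-.1,-.115,-.01,.06,.07),"right panel"); show(f(P,-.095,-.0,.02,.11,.005,.03),"left lip")
z=np.load("pics/w1.npz")
im,d=snapshot("top"); ct=camera_model("top"); v,u=np.mgrid[100:300,150:460]; uv=np.c_[u.ravel(),v.ravel()]
for n,dd in(("before",np.load("pics/top.npz")["d"]),("after",d)):
    P=(pts(ct,dd,uv)-C)@R; show(f(P,-.15,-.1,-.115,-.01,.06,.07),n+" right panel top") 
print(np.round(s["ft_force"],1))
E
```

```text
clock: 16.75
position: [0.4703, -0.2047, 0.2202]
ee_rot: [[0.994, 0.112, -0.002], [0.112, -0.994, 0.001], [-0.002, -0.001, -1.0]]
ft_force: [-1.0, 1.5, -0.9]
gripper_width: 0.0
finger_force: 0.0
[ 0.47033498 -0.20468148  0.22023773]
tab 190 [[-0.0877, 0.0288, 0.0556], [-0.0799, 0.0339, 0.0575], [-0.0728, 0.0396, 0.0591]]
slope [0.09076958 0.05433539]
right panel 809 [[-0.1316, -0.1066, 0.0606], [-0.1272, -0.0617, 0.0662], [-0.1244, -0.0156, 0.0676]]
left lip 125 [[-0.0742, 0.0486, 0.0122], [-0.072, 0.0656, 0.0134], [-0.0707, 0.082, 0.0148]]
before right panel top 127 [[-0.1319, -0.1033, 0.0616], [-0.1283, -0.059, 0.0659], [-0.1243, -0.0141, 0.0689]]Traceback (most recent call last):
  File "<stdin>", line 12, in <module>
  File "<stdin>", line 4, in show
    return _quantile_unchecked(
        a, q, axis, out, overwrite_input, method, keepdims, weights)
    return _ureduce(a,
                    func=_quantile_ureduce_func,
    ...<5 lines>...
                    overwrite_input=overwrite_input,
                    method=method)
    r = func(a, **kwargs)
    result = _quantile(arr,
                       quantiles=q,
    ...<2 lines>...
                       out=out,
                       weights=wgt)
    slices_having_nans = np.isnan(arr[-1, ...])
                                  ~~~^^^^^^^^^
IndexError: index -1 is out of bounds for axis 0 with size 0
```

The tab slopes by about 0.09 rad, so the catch is at about 1.48 rad. The right panel hasn't moved, the left drawer is home and the robot is touching nothing.

```bash
python3 -c "from plant import finish_job; print(finish_job())"
```

```text
the job is handed in; nothing more can be done
None
```

I pushed the left drawer with the two vials home, turned the catch level across it (about 1.48 rad), left the right drawer where it was and handed the job in. I couldn't see the vials once the drawer was shut, and the finger slipped off the catch's tab once at about 29 N sideways.

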